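# Clamp a potsherd for drawing

## Robot

A 6-joint arm with a two-finger parallel gripper is mounted at the origin on the work surface. World frame = base frame: x ahead of the robot, y to its left, z up, the work surface at z = 0. Lengths are in mm, angles in rad, forces in N, time in s.
With the tool pointing down it reaches from about 350 to 975 mm from the base axis. Payload 7.1 kg.
Tool frame: the origin (TCP) lies on the centre line of the jaws, within the pads' length; the fingertips stand 25 mm ahead of it and the grasp point (between the pads) lies 6 mm ahead of it (ctrl.nose_length is the distance from the TCP to the fingertips, in mm); x points along the fingers, y is the direction in which the jaws open and shut, and the axes are right-handed (so a half turn about x gives the same grasp; the last joint's range is limited). The gripper opens to 88 mm and grips with 3 to 60 N. Pads are 20 mm wide; open, the fingers measure 115 mm over their backs; the gripper's body (75 mm by 178 mm) begins 61 mm behind the grasp point.
Start: joints at [-1.322, 0.423, 1.63, -0, 1.089, -0.019], TCP at [165.4, -602.7, 247.675] pointing down, gripper open.
Joint ranges: [-3, 3], [-0.9, 2.11], [0.09, 2.58], [-1.31, 4.45], [0.11, 2.69], [-2.54, 2.54]. Speed limits (rad/s): [2.39, 2.39, 3.01, 3.14, 3.14, 3.14].

## Interface

Orientations are given as a rotation vector (axis times angle).
In Python, from workcell import ctrl gives the robot as it stands.
- The arm moves only by the tool arm_command, never from a script. Its argument "deltas" is a list of rows, each a list of 4 numbers: the shift along the tool's x, y, z in m, then the turn about the tool's x in rad. In form: [[tx, ty, tz, yaw], ...]. A call has 1 to 10 rows; each row shifts and turns the pose as measured when the row begins, along the tool's axes as they then stand; what a row does not reach is not made up. A row lasts 1/10 s, in which the tool goes at most 50 mm and 8.59 degrees, less where a joint would pass 70% of its speed; a pose out of reach is approached as far as the arm can. A call is refused whole if a number of a shift passes 0.05 or a number of a turn 0.15, either way. A call with a gripper value outside its range is refused whole. "hand" is the finger opening in m, from 0 to 0.0878, set as the call begins (left out, the last holds). The fingers move at their own pace and stop on an object; the grip force is fixed at half the most. Time passes only in rows, so rows that do not move let the fingers close. It gives the time, the measured TCP pose, the force and the opening at its end, in the units of the state.
- ctrl.get_obs(): the state, without advancing time (a new reading comes with each control period).
- ctrl.get_image(name): name is "scene" or "top" or "wrist"; returns the picture (384x512x3 uint8, red, green, blue); there is no depth.
- ctrl.get_calibration(name): a dict with "fx", "fy", "cx", "cy" (pixels), "R" (3x3) and "t" (3): a world point X has camera coordinates R X + t. Camera axes: x right, y down, z forward; pixel columns grow to the right and rows downward; lengths in mm; the calibration is good to about 2 mm. The wrist camera is an equidistant fisheye: a pixel r from the principal point sees the ray r / f radians off the axis. A picture is of the moment at which its call begins: read the wrist's pose just before it. get_calibration takes no time and is no camera call; for the wrist camera it gives the pose at the moment of the call.
- ctrl.close_job(): hands the job in, once; it reports no verdict.
The state is a dict: "t": time; "qpos": joint angles; "qvel": joint speeds; "joint_torque": joint torques, N m; "ee_pos": TCP position; "orientation": TCP orientation; "ft_force": force on the tool from outside, world axes, zero at the start; "moment": the same for the moment, N m; "width": finger opening in mm.
Only numpy, scipy, OpenCV 4.12 (cv2) and the standard library are available. Lean on these libraries where they do the work, as an engineer would, in place of code of your own. Each camera call takes 0.05 s, during which the arm holds its last target.

## Task

Swing the red clamp arm over the decorated potsherd until it meets its stop, then turn the black knob clockwise until the rubber foot meets the sherd and the turning suddenly gets stiff, and from that point give it one quarter turn more and no further, then let go. The sherd is fragile: do not over-tighten it, do not shift it on its rest, and leave the other things on the table where they are.

Things in the scene. Friction and masses are not known exactly. Their poses are not given: they have to be found in the camera images.
- knob_grip (a point): Grip point of the black bar knob on the free end of the clamp arm, on the knob's axis, about 130 mm above the table. The bar is 44 mm long (its x axis), 15 mm wide (y) and 36 mm tall, from 22 mm below this point to 14 mm above; a half turn gives the same bar. z up. Below the bar: a collar 26 mm wide, 8 mm tall, then the arm's 38 mm end boss. The knob stays at this height as it turns.
- knob: The same knob; origin on its axis, 30 mm below the grip point. Clockwise from above (yaw falling) lowers the foot 8 mm a turn. It turns freely (about 0.02 N m) until the foot touches, 45 to 165 degrees from the start; then the resistance jumps to about 0.1 N m within some 15 degrees and grows to 0.15 to 0.2 N m a quarter turn later. It stays where it is left.
- swing (a joint): Angle of the red clamp arm about its post (rad): 0 is fully over the sherd, against the dark steel stop lug; grows as the arm swings away anticlockwise seen from above (to the robot's right). Starts at 0.6 to 1.15. Stiff pivot, about 0.15 N m; stays where it is left. Knob axis 110 mm from the post axis. Tightening the knob presses the arm against the stop.
- stand: Dark grey cast base plate of the clamp, 230 x 140 x 14 mm, bolted to the table; origin at the centre of its underside, on the table top. The upright post stands at x = +75 mm, y = 0 in its frame; with the arm closed the knob axis is at x = -35 mm, y = 0, over the sherd. The arm spans heights 78 to 98 mm, its hub reaches 116 mm.
- sherd: Flat reddish potsherd with dark painted stripes, roughly 90 x 72 mm and 12 mm thick, lying loose on the cork-topped rest of the clamp; origin at the centre of its underside, roughly 40 mm above the table (the rest's height differs by up to 2 mm from one start to the next). z up.
- foot: Sprung round rubber foot, 42 mm across, under the arm at the lower end of the screw, on the knob's axis and turning with it; origin at the centre of its lower face. It starts 1 to 3.5 mm above the sherd's top. Its spring is preloaded with 10 N, so it presses with about 10 N soon after touching and about 6 N more per radian of knob turn.
- sherd_a: Bystander: loose potsherd about 60 mm across, 10 mm thick, flat on the table left of the clamp.
- sherd_b: Bystander: loose potsherd about 65 mm across, 11 mm thick, flat on the table left of the clamp.
- sherd_c: Bystander: loose potsherd about 65 mm across, 12 mm thick, flat on the table between robot and clamp.
- brush: Bystander: brush, 190 mm long, lying on the table left of the clamp.
- jar: Bystander: small jar with a blue cap, 48 mm across and 62 mm tall, standing right of the clamp.
- caliper: Bystander: steel caliper, 200 mm long and 9 mm thick, lying on the table right of the clamp.
Not all that is in view belongs to the job. Leave any purple look-alike of the sherd alone.

How it is judged:
By the outcome, as a careful person would: the job done as asked, in the order asked, and still so for the second after the job is handed in, with the robot touching nothing.
It also fails if it takes over 72 s, if anything falls off the work surface, if the arm or the gripper's body presses on something with over 40 N, if the wrist force passes 120 N, or if a joint passes its speed limit or range.

## Working session

There is one attempt and no reset: what is moved stays moved. The work goes in short steps, Python scripts to look and compute and a tool call to move; the robot and the scene stay as the last step left them, time stands still between calls to the robot, and variables do not carry over. Pictures are saved under pics/ and viewed, and the job is handed in when it is done.

Besides the shell and the picture viewer there is one more tool, called after "Call:" as name(argument=value, ...), one argument or row to a line, values as JSON. arm_command: Moves the arm, as the interface text tells. Its arguments: {"type":"object","properties":{"deltas":{"type":"array","items":{"type":"array","items":{"type":"number"}}},"hand":{"type":"number"}},"required":["deltas"]}

```bash
mkdir -p pics; ls; python3 - <<'E'
from workcell import ctrl
import cv2,numpy as np
o=ctrl.get_obs(); print(o)
for n in("scene","top"):
    im=ctrl.get_image(n); cv2.imwrite(f"pics/{n}0.png",cv2.cvtColor(im,cv2.COLOR_RGB2BGR))
    c=ctrl.get_calibration(n); print(n,c, -np.array(c['R']).T@np.array(c['t']))
E
```

```text
pics
{'t': 0.0, 'qpos': array([-1.32200366e+00,  4.23840396e-01,  1.63070539e+00,  6.58880967e-08,
        1.08863774e+00, -1.89833774e-02]), 'qvel': array([-0.00077107, -0.0011911 ,  0.00097959, -0.00020662, -0.00068406,
        0.00062782]), 'joint_torque': array([ 2.07743124e-04, -5.44622684e+01, -2.73663300e+01,  6.42692554e-02,
        2.26763694e-02, -1.10664089e-04]), 'ee_pos': array([ 165.26877982, -602.19229288,  246.89592087]), 'orientation': array([ 2.07883677,  0.28168988, -2.07921928]), 'ft_force': array([-0.88647296, -0.29844367, -0.31143625]), 'moment': array([ 0.03725811, -0.01004002,  0.00017174]), 'width': 87.71732827872893}
scene {'fx': 445.3164521493778, 'fy': 445.3164521493778, 'cx': 248.50784620830314, 'cy': 191.06059490369685, 'R': array([[-0.18888631,  0.98181291, -0.0191145 ],
       [ 0.64926427,  0.1102582 , -0.75252843],
       [-0.7367346 , -0.15455269, -0.65828231]]), 't': array([  35.37295624, -252.95775076, 1594.20018862])} [1345.420334    239.54896282  859.75201679]
top {'fx': 363.74048161390164, 'fy': 363.74048161390164, 'cx': 254.59350029068085, 'cy': 195.82142385120795, 'R': array([[ 0.01085412, -0.99944346,  0.03154284],
       [-0.99612849, -0.01355937, -0.08685722],
       [ 0.08723659, -0.03047796, -0.99572128]]), 't': array([ 37.50712694, 538.91297513, 904.4304053 ])} [457.52004023  72.35876519 946.18600668]
```

View pics/scene0.png

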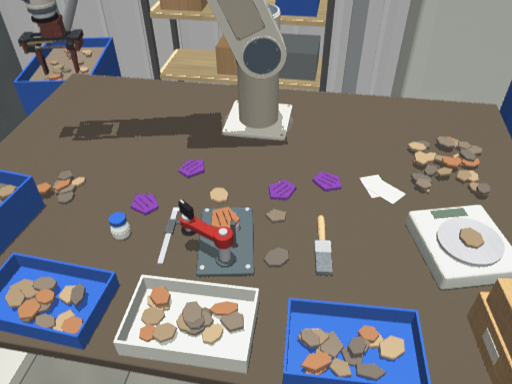

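View pics/top0.png

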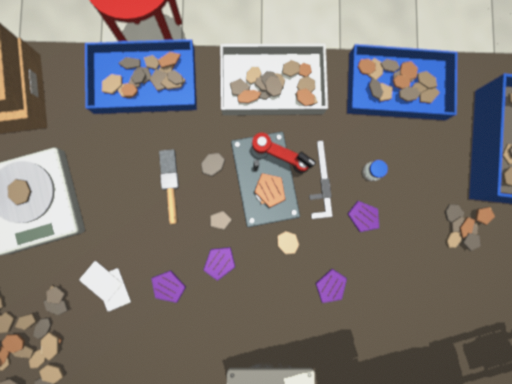

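The scene image shows the clamp post and red hub near (222,235), the black knob near (186,209) and the orange striped sherd near (225,217). In the top image the hub is near (262,142), the knob near (305,160) and the sherd near (270,190). The look-alikes are purple, at top (168,287), (219,263), (332,287) and (364,216), so the orange one on the stand is the right sherd. I'll check that in close crops.

```bash
python3 - <<'E'
import cv2,numpy as np
a=cv2.imread("pics/scene0.png")[190:285,150:280]; b=cv2.imread("pics/top0.png")[120:235,220:345]
a=cv2.resize(a,None,fx=6,fy=6,interpolation=cv2.INTER_CUBIC); b=cv2.resize(b,None,fx=5,fy=5,interpolation=cv2.INTER_CUBIC)
cv2.imwrite("pics/sc.png",a); cv2.imwrite("pics/tc.png",b)
E
```

```text
(no output)
```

View pics/sc.png

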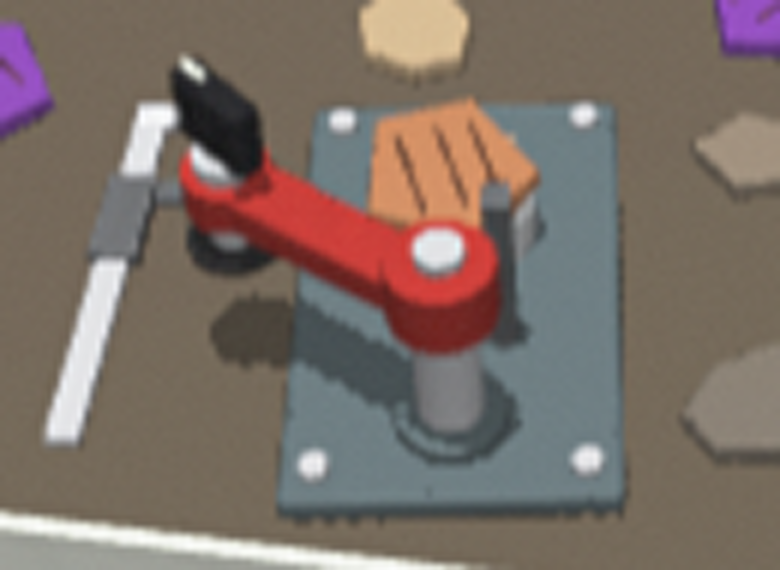

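View pics/tc.png

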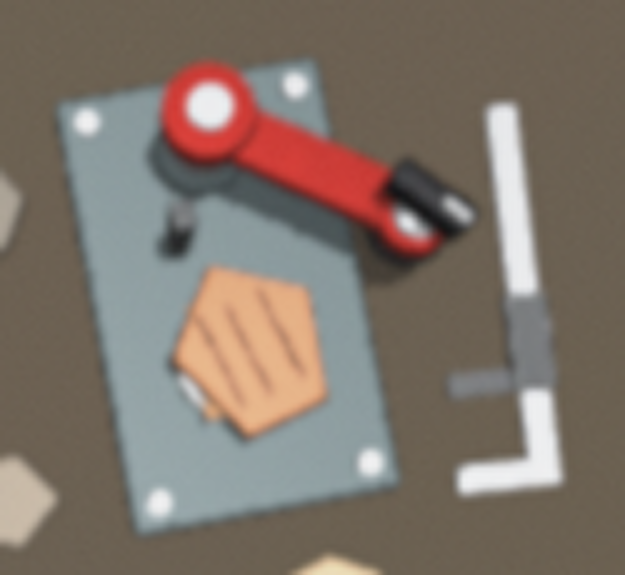

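```bash
cat > h.py <<'E'
import numpy as np,cv2
from workcell import ctrl
def ray(n,uv,c=None):
    c=c or ctrl.get_calibration(n); R=np.array(c['R']);t=np.array(c['t'])
    u=(uv[0]-c['cx'])/c['fx'];v=(uv[1]-c['cy'])/c['fy']
    if n=='wrist':
        r=np.hypot(u,v); d=np.array([u/r*np.sin(r),v/r*np.sin(r),np.cos(r)]) if r>1e-9 else np.array([0,0,1.])
    else: d=np.array([u,v,1.])
    return -R.T@t, R.T@d
def at(n,uv,z,c=None):
    o,d=ray(n,uv,c); return o+d*(z-o[2])/d[2]
def proj(n,X,c=None):
    c=c or ctrl.get_calibration(n); p=np.array(c['R'])@np.array(X,float)+np.array(c['t'])
    if n=='wrist':
        r=np.hypot(p[0],p[1]); th=np.arctan2(r,p[2]); k=th/max(r,1e-9)
        return np.array([c['cx']+c['fx']*p[0]*k,c['cy']+c['fy']*p[1]*k])
    return np.array([c['cx']+c['fx']*p[0]/p[2],c['cy']+c['fy']*p[1]/p[2]])
E
python3 - <<'E'
from h import *
T=lambda p:((p[0]+.5)/5-.5+220,(p[1]+.5)/5-.5+120)
S=lambda p:((p[0]+.5)/6-.5+150,(p[1]+.5)/6-.5+190)
cs=[at('top',T(p),14)[:2] for p in [(58,103),(315,60),(397,485),(138,533)]]
for c in cs: print('corner',c.round(1))
cs=np.array(cs);print([np.linalg.norm(cs[i]-cs[(i+1)%4]).round(1) for i in range(4)])
cen=cs.mean(0); v=(cs[0]+cs[1]-cs[2]-cs[3]); yaw=np.arctan2(v[1],v[0]); print('stand',cen,yaw)
R=np.array([[np.cos(yaw),-np.sin(yaw)],[np.sin(yaw),np.cos(yaw)]])
print('post',cen+R@[75,0],'closed knob',cen+R@[-35,0])
print('hub top',at('top',T((210,105)),118),at('scene',S((438,250)),118))
print('bar ends top z144',at('top',T((408,172)),144),at('top',T((457,212)),144))
print('bar scene', at('scene',S((185,70)),144),at('scene',S((255,115)),144))
E
```

```text
corner [683.7 106.3]
corner [709.1 -27.8]
corner [487.1 -71. ]
corner [461.1  61.9]
[np.float64(136.5), np.float64(226.2), np.float64(135.4), np.float64(227.0)]
stand [585.25133578  17.36577351] 0.1946772737166783
post [658.83459718  31.87451713] closed knob [550.91248046  10.59502648]
hub top [658.82405363  32.15159998 118.        ] [662.94186791  33.15200067 118.        ]
bar ends top z144 [623.52981992 -55.91575976 144.        ] [605.70623038 -78.00053453 144.        ]
bar scene [607.93911584 -82.00075901 144.        ] [628.35594736 -47.03753038 144.        ]
```

```bash
cat >> h.py <<'E'
from scipy.spatial.transform import Rotation as Ro
def st():
    o=ctrl.get_obs(); R=Ro.from_rotvec(o['orientation']).as_matrix()
    return o,np.array(o['ee_pos']),R
def show():
    o,p,R=st(); print('t',round(o['t'],2),'p',p.round(1),'jaw(y) deg',np.degrees(np.arctan2(R[1,1],R[0,1])).round(2),'xax',R[:,0].round(3),'q',np.array(o['qpos']).round(3),'F',np.array(o['ft_force']).round(2),'M',np.array(o['moment']).round(3),'w',round(o['width'],1))
def to(X):
    o,p,R=st(); d=R.T@(np.array(X,float)-p); print('tool delta m',(d/1000).round(4)); return d
E
python3 - <<'E'
from h import *
show(); print(st()[2].round(3)); to([616,-67,250])
E
```

```text
t 0.1 p [ 165.3 -602.2  247. ] jaw(y) deg -74.65 xax [-0.     0.001 -1.   ] q [-1.322  0.424  1.631 -0.     1.089 -0.019] F [ 0.52 -0.15  0.13] M [ 0.042 -0.001 -0.061] w 87.5
[[-0.     0.265 -0.964]
 [ 0.001 -0.964 -0.265]
 [-1.    -0.001 -0.   ]]
tool delta m [-0.0025 -0.3969 -0.5763]
```

Call:
arm_command(
  deltas=[
    [0,-0.028,-0.041,0],
    [0,-0.028,-0.041,0],
    [0,-0.028,-0.041,0],
    [0,-0.028,-0.041,0],
    [0,-0.028,-0.041,0],
    [0,-0.028,-0.041,0],
    [0,-0.028,-0.041,0],
    [0,-0.028,-0.041,0],
    [0,-0.028,-0.041,0],
    [0,-0.028,-0.041,0],
  ],
)

```text
t: 1.1
ee_pos: [487.1, -222.3, 244.3]
orientation: [2.083, 0.272, -2.088]
ft_force: [0.1, -0.6, -0.6]
width: 87.7
```

```bash
python3 - <<'E'
from h import *
show(); to([616,-67,250])
E
```

```text
t 1.1 p [ 487.1 -222.3  244.3] jaw(y) deg -75.29 xax [-0.003  0.002 -1.   ] q [-4.510e-01  2.980e-01  1.829e+00  1.000e-03  1.018e+00  8.630e-01] F [ 0.14 -0.6  -0.58] M [-0.041 -0.035  0.009] w 87.7
tool delta m [-0.0057 -0.1175 -0.1641]
```

Call:
arm_command(
  deltas=[
    [-0.002,-0.028,-0.039,0],
    [-0.002,-0.028,-0.039,0],
    [-0.002,-0.028,-0.039,0],
    [0,-0.028,-0.039,0],
    [0,-0.005,-0.006,0],
    [0,0,0,0],
  ],
)

```text
t: 1.7
ee_pos: [620.1, -55.2, 248.6]
orientation: [2.078, 0.28, -2.086]
ft_force: [0.3, 0.1, 0.1]
width: 87.7
```

```bash
python3 - <<'E'
from h import *
show(); 
c=ctrl.get_calibration('wrist'); im=ctrl.get_image('wrist'); im=cv2.cvtColor(im,cv2.COLOR_RGB2BGR)
import pickle; pickle.dump(c,open('w1.pkl','wb')); print(c, -np.array(c['R']).T@c['t'])
cv2.imwrite('pics/w1.png',im)
print(proj('wrist',[616,-67,144],c),proj('wrist',[550,10,52],c))
E
```

```text
t 1.7 p [620.1 -55.2 248.6] jaw(y) deg -74.88 xax [-0.004  0.003 -1.   ] q [-0.109  0.421  1.632  0.003  1.094  1.197] F [0.28 0.05 0.09] M [-0.049 -0.049  0.022] w 87.7
{'fx': 297.3186396354542, 'fy': 297.3186396354542, 'cx': 257.9792367051262, 'cy': 188.58923916476084, 'R': array([[ 0.26074763, -0.96539552, -0.00470738],
       [-0.93190142, -0.25296855,  0.25993587],
       [-0.25213174, -0.06339085, -0.96561441]]), 't': array([-213.62209625,  531.96072618,  543.46735747])} [688.46178337 -37.20962399 385.49863757]
[270.87237456 202.99062007] [191.95696488 213.64495238]
```

View pics/w1.png

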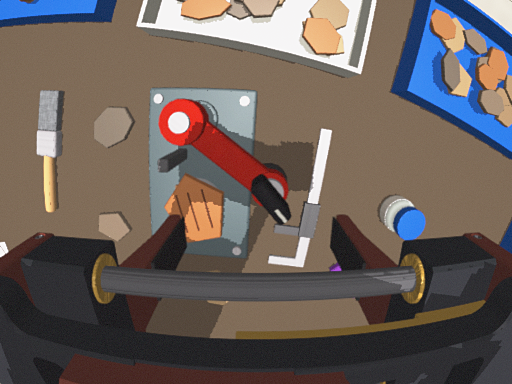

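The knob bar lies at about (255-290, 178-222), the hub cap at (179,122) and the striped orange sherd at (197,210). I'll crop closer.

```bash
python3 - <<'E'
from h import *
a=cv2.imread("pics/w1.png")[160:240,230:320]
cv2.imwrite("pics/w1c.png",cv2.resize(a,None,fx=7,fy=7,interpolation=cv2.INTER_CUBIC))
E
```

```text
(no output)
```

View pics/w1c.png

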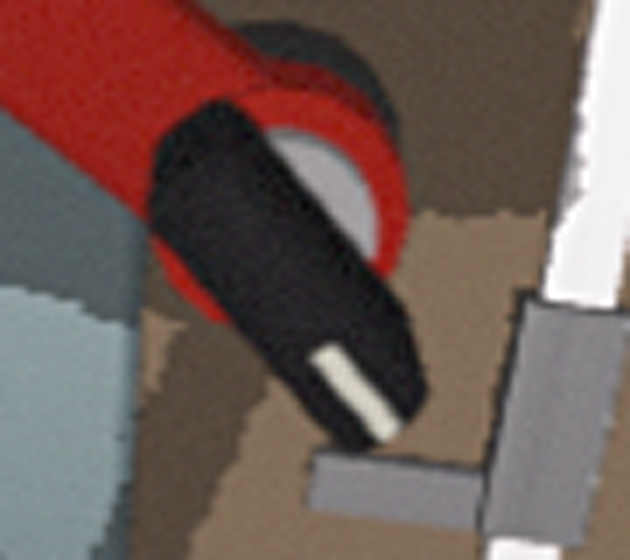

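```bash
python3 - <<'E'
from h import *
import pickle
c=pickle.load(open('w1.pkl','rb'))
W=lambda p:((p[0]+.5)/7-.5+230,(p[1]+.5)/7-.5+160)
m=[at('wrist',W(p),144,c) for p in[(322,352),(390,432)]]; print(m,np.degrees(np.arctan2(*(m[1]-m[0])[1::-1])))
e=[at('wrist',W(p),144,c) for p in[(155,195),(330,440)]]; print(e,np.degrees(np.arctan2(*(e[1]-e[0])[1::-1])))
e=[at('wrist',W(p),144,c) for p in[(235,105),(405,310)]]; print(np.degrees(np.arctan2(*(e[1]-e[0])[1::-1])))
hub=at('wrist',(179,122),118,c); print('hub',hub)
post=np.array([659.5,32.3])
img=cv2.resize(cv2.imread("pics/w1.png")[160:240,230:320],None,fx=7,fy=7,interpolation=cv2.INTER_CUBIC)
P=lambda X:tuple(int(v) for v in ((proj('wrist',X,c)-[230,160]+.5)*7-.5))
k=np.array([616,-68]); 
for (k,b,col) in [((615.3,-68.5),52,(0,255,0)),((617,-68.5),57,(255,255,0))]:
    k=np.array(k);b=np.radians(b);u=np.array([np.cos(b),np.sin(b)]);v=np.array([-u[1],u[0]])
    q=[P([*(k+s*22*u+w*7.5*v),144]) for s,w in((1,1),(1,-1),(-1,-1),(-1,1))]
    cv2.polylines(img,[np.array(q)],True,col,1)
    q=[P([*(k+19*np.array([np.cos(a),np.sin(a)])),98]) for a in np.linspace(0,6.28,40)]
    cv2.polylines(img,[np.array(q)],True,col,1)
cv2.imwrite('pics/w1o.png',img)
E
```

```text
[array([611.08192153, -72.60280958, 144.        ]), array([603.12183546, -83.76360465, 144.        ])] -125.49717008181352
[array([624.9998589 , -47.71822706, 144.        ]), array([600.16612886, -76.81388206, 144.        ])] -130.48142718188882
-125.6041809466888
hub [660.59320317  31.41451788 118.        ]
```

View pics/w1o.png

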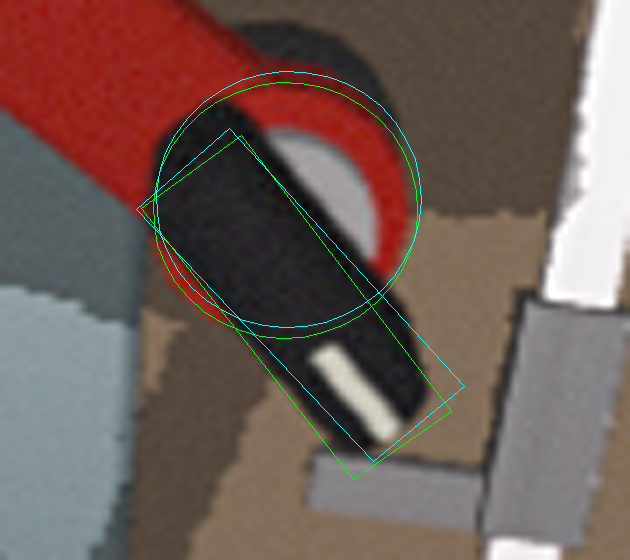

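Call:
arm_command(
  deltas=[
    [0,0,0,-0.14],
    [0,0,0,-0.14],
    [0,0,0,-0.14],
    [0,0,0,-0.14],
    [0,0,0,-0.14],
    [0,0,0,0],
  ],
)

```text
t: 2.35
ee_pos: [612.2, -65.2, 247.2]
orientation: [1.623, 0.877, -1.64]
ft_force: [0.9, -0.6, -0.9]
width: 88.0
```

```bash
python3 - <<'E'
from h import *
show(); to([615.5,-67.5,180])
E
```

```text
t 2.35 p [612.2 -65.2 247.2] jaw(y) deg -33.85 xax [-0.011  0.002 -1.   ] q [-1.260e-01  4.150e-01  1.644e+00  1.000e-03  1.094e+00  4.650e-01] F [ 0.91 -0.56 -0.87] M [-0.004 -0.065 -0.054] w 88.0
tool delta m [ 0.0671  0.0047 -0.0002]
```

Call:
arm_command(
  deltas=[
    [0.034,0.0025,0,0.015],
    [0.033,0.0022,0,0.013],
    [0,0,0,0],
  ],
)

```text
t: 2.65
ee_pos: [614.1, -72.0, 180.4]
orientation: [1.655, 0.843, -1.668]
ft_force: [-0.2, 0.4, 0.4]
width: 87.5
```

```bash
python3 - <<'E'
from h import *
show(); to([615.5,-67.5,136])
c=ctrl.get_calibration('wrist'); im=cv2.cvtColor(ctrl.get_image('wrist'),cv2.COLOR_RGB2BGR)
import pickle; pickle.dump(c,open('w2.pkl','wb'))
cv2.imwrite('pics/w2.png',im)
print(proj('wrist',[615.5,-67.5,144],c))
E
```

```text
t 2.65 p [614.1 -72.  180.4] jaw(y) deg -36.45 xax [-0.008  0.001 -1.   ] q [-0.136  0.497  1.686  0.     0.966  0.5  ] F [-0.22  0.42  0.36] M [-0.055  0.004 -0.021] w 87.5
tool delta m [ 0.0444 -0.0012 -0.0046]
[255.93110575 218.96146794]
```

View pics/w2.png

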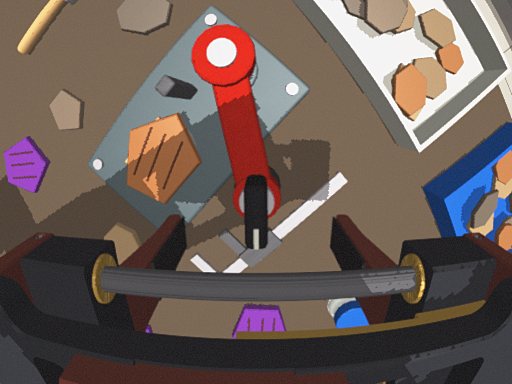

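```bash
python3 - <<'E'
from h import *
import pickle
c=pickle.load(open('w2.pkl','rb'))
img=cv2.imread('pics/w2.png')
P=lambda X:tuple(int(v) for v in ((proj('wrist',X,c)-[200,140]+.5)*5-.5))
crop=cv2.resize(img[140:260,200:320],None,fx=5,fy=5,interpolation=cv2.INTER_CUBIC)
k=np.array([615.5,-67.5]);b=np.radians(54);u=np.array([np.cos(b),np.sin(b)]);v=np.array([-u[1],u[0]])
for z in(144,108):
  cv2.polylines(crop,[np.array([P([*(k+s*22*u+w*7.5*v),z]) for s,w in((1,1),(1,-1),(-1,-1),(-1,1))])],True,(0,255,0),1)
cv2.polylines(crop,[np.array([P([*(k+19*np.array([np.cos(a),np.sin(a)])),98]) for a in np.linspace(0,6.28,40)])],True,(255,255,0),1)
cv2.polylines(crop,[np.array([P([*(k+13*np.array([np.cos(a),np.sin(a)])),108]) for a in np.linspace(0,6.28,40)])],True,(255,0,255),1)
cv2.imwrite('pics/w2o.png',crop)
E
```

```text
(no output)
```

View pics/w2o.png

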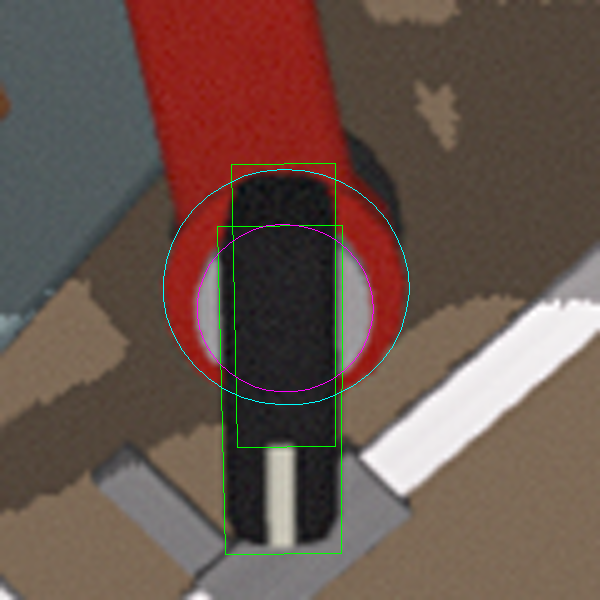

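Call:
arm_command(
  deltas=[
    [0.01,-0.001,-0.005,-0.01],
    [0.018,0,0,0],
    [0.015,0,0,0],
    [0,0,0,0],
  ],
)

```text
t: 3.1
ee_pos: [619.9, -68.3, 142.7]
orientation: [1.657, 0.842, -1.654]
ft_force: [-0.2, -0.9, -0.3]
width: 87.9
```

```bash
python3 - <<'E'
from h import *
show(); to([615.7,-67.2,136])
E
```

```text
t 3.1 p [619.9 -68.3 142.7] jaw(y) deg -36.05 xax [ 0.002  0.    -1.   ] q [-0.129  0.55   1.7    0.     0.89   0.5  ] F [-0.19 -0.94 -0.31] M [ 0.005 -0.026 -0.01 ] w 87.9
tool delta m [ 0.0067 -0.0041  0.0016]
```

Call:
arm_command(
  deltas=[
    [0.006,-0.004,0.0015,-0.005],
    [0,0,0,0],
  ],
)

```text
t: 3.3
ee_pos: [616.1, -67.0, 137.3]
orientation: [1.654, 0.845, -1.649]
ft_force: [0.2, -0.1, -0.7]
width: 87.6
```

```bash
python3 - <<'E'
from h import *
show(); to([615.7,-67.2,136])
E
```

```text
t 3.3 p [616.1 -67.  137.3] jaw(y) deg -35.75 xax [ 0.003 -0.    -1.   ] q [-0.128  0.553  1.712  0.     0.874  0.496] F [ 0.24 -0.07 -0.73] M [-0.057  0.019 -0.042] w 87.6
tool delta m [ 0.0013 -0.0002  0.0004]
```

Well placed, so I'll close on the bar.

Call:
arm_command(
  deltas=[
    [0.001,0,0,0],
    [0,0,0,0],
    [0,0,0,0],
    [0,0,0,0],
    [0,0,0,0],
    [0,0,0,0],
    [0,0,0,0],
    [0,0,0,0],
  ],
  hand=0.0,
)

```text
t: 4.1
ee_pos: [617.4, -67.0, 138.4]
orientation: [1.656, 0.843, -1.646]
ft_force: [0.4, 0.3, 0.1]
width: 26.9
```

```bash
python3 - <<'E'
from h import *
show()
o,p,R=st(); d=p[:2]-[659.5,32.3]; print(np.linalg.norm(d),np.degrees(np.arctan2(d[1],d[0])), 'tangent cw in tool:', R.T@np.array([d[1],-d[0],0])/np.linalg.norm(d))
E
```

```text
t 4.1 p [617.4 -67.  138.4] jaw(y) deg -35.75 xax [ 0.006 -0.001 -1.   ] q [-0.127  0.551  1.711  0.     0.873  0.496] F [0.41 0.25 0.05] M [-0.023 -0.004  0.017] w 26.9
107.8845155532012 -112.9904749126671 tangent cw in tool: [-0.00607189 -0.97529952  0.22080304]
```

Call:
arm_command(
  deltas=[
    [0.002,-0.001,0,0],
    [0,0,0,0],
    [0,0,0,0],
    [0,0,0,0],
  ],
)

```text
t: 4.5
ee_pos: [616.4, -66.3, 136.1]
orientation: [1.656, 0.843, -1.647]
ft_force: [-0.2, 1.3, 0.9]
width: 14.7
```

```bash
python3 - <<'E'
from h import *
show()
o,p,R=st(); d=p[:2]-[659.5,32.3]; print(np.linalg.norm(d),np.degrees(np.arctan2(d[1],d[0])), 'tangent cw in tool:', R.T@np.array([d[1],-d[0],0])/np.linalg.norm(d))
E
```

```text
t 4.5 p [616.4 -66.3 136.1] jaw(y) deg -35.75 xax [ 0.006 -0.    -1.   ] q [-1.270e-01  5.540e-01  1.714e+00  1.000e-03  8.680e-01  4.970e-01] F [-0.24  1.34  0.89] M [ 0.07   0.126 -0.011] w 14.7
107.59140224675589 -113.6291749867387 tangent cw in tool: [-0.00551107 -0.97769566  0.20995432]
```

Call:
arm_command(
  deltas=[
    [0,-0.0054,0.001,0.05],
    [0,-0.0054,0.001,0.05],
    [0,-0.0054,0.001,0.05],
    [0,-0.0054,0.001,0.05],
    [0,-0.0054,0.001,0.05],
  ],
)

```text
t: 5.0
ee_pos: [594.0, -53.0, 136.1]
orientation: [1.83, 0.648, -1.814]
ft_force: [1.4, -1.1, -1.1]
width: 15.1
```

```bash
cat >> h.py <<'E'
def sw():
    show(); o,p,R=st(); d=p[:2]-[659.5,32.3]; print('r',np.linalg.norm(d),'armdeg',np.degrees(np.arctan2(d[1],d[0])), 'tan tool:', (R.T@np.array([d[1],-d[0],0])/np.linalg.norm(d)).round(3),'F tool',(R.T@o['ft_force']).round(2))
E
python3 -c "
from h import *
sw()"
```

```text
t 5.0 p [594.  -53.  136.1] jaw(y) deg -50.61 xax [ 0.009 -0.002 -1.   ] q [-1.090e-01  5.240e-01  1.771e+00 -1.000e-03  8.380e-01  7.750e-01] F [ 1.35 -1.11 -1.1 ] M [ 0.003  0.108 -0.017] w 15.1
r 107.58291723536773 armdeg -127.51888145031688 tan tool: [-0.008 -0.974  0.226] F tool [ 1.12  1.71 -0.33]
```

Call:
arm_command(
  deltas=[
    [0,-0.0054,0.0011,0.048],
    [0,-0.0054,0.0011,0.048],
    [0,-0.0054,0.0011,0.048],
    [0,-0.0054,0.0011,0.048],
    [0,-0.0054,0.0011,0.048],
    [0,-0.0054,0.0011,0.048],
    [0,-0.0054,0.0011,0.048],
    [0,-0.0054,0.0011,0.048],
    [0,-0.0054,0.0011,0.048],
    [0,-0.0054,0.0011,0.048],
  ],
)

```text
t: 6.0
ee_pos: [560.8, -10.8, 136.1]
orientation: [2.134, 0.192, -2.109]
ft_force: [1.5, -1.3, -0.7]
width: 15.3
```

```bash
python3 -c "
from h import *
sw()"
```

```text
t 6.0 p [560.8 -10.8 136.1] jaw(y) deg -79.36 xax [ 0.012 -0.004 -1.   ] q [-0.038  0.48   1.853 -0.005  0.796  1.35 ] F [ 1.53 -1.27 -0.68] M [-0.084  0.21   0.002] w 15.3
r 107.70331327821323 armdeg -156.40805734632508 tan tool: [-0.009 -0.975  0.224] F tool [ 0.7   1.53 -1.26]
```

Call:
arm_command(
  deltas=[
    [0,-0.0052,0.0011,0.048],
    [0,-0.0052,0.0011,0.048],
    [0,-0.0033,0.0007,0.03],
  ],
)

```text
t: 6.3
ee_pos: [556.0, 2.4, 136.1]
orientation: [2.205, 0.053, -2.178]
ft_force: [1.1, -1.9, -0.8]
width: 15.1
```

```bash
python3 -c "
from h import *
sw()"
```

```text
t 6.3 p [556.    2.4 136.1] jaw(y) deg -86.93 xax [ 0.013 -0.005 -1.   ] q [-0.015  0.475  1.864 -0.007  0.79   1.507] F [ 1.12 -1.85 -0.85] M [0.031 0.23  0.047] w 15.1
r 107.70994419382532 armdeg -163.8786864523956 tan tool: [-0.008 -0.974  0.226] F tool [ 0.87  1.9  -1.01]
```

Call:
arm_command(
  deltas=[
    [0,-0.0025,0.0005,0.02],
  ],
)

```text
t: 6.4
ee_pos: [555.3, 4.9, 136.1]
orientation: [2.216, 0.03, -2.189]
ft_force: [1.4, -1.2, -0.6]
width: 14.6
```

```bash
python3 -c "
from h import *
sw()"
```

```text
t 6.4 p [555.3   4.9 136.1] jaw(y) deg -88.13 xax [ 0.012 -0.005 -1.   ] q [-0.01   0.474  1.866 -0.007  0.79   1.533] F [ 1.39 -1.19 -0.62] M [0.014 0.299 0.027] w 14.6
r 107.73354835945607 armdeg -165.2639407237196 tan tool: [-0.008 -0.975  0.223] F tool [ 0.65  1.23 -1.34]
```

Call:
arm_command(
  deltas=[
    [0,-0.0025,0.0005,0.02],
  ],
)

```text
t: 6.5
ee_pos: [554.7, 7.4, 136.1]
orientation: [2.227, 0.007, -2.199]
ft_force: [0.9, -1.8, -0.1]
width: 14.5
```

```bash
python3 -c "
from h import *
sw()"
```

```text
t 6.5 p [554.7   7.4 136.1] jaw(y) deg -89.34 xax [ 0.012 -0.005 -1.   ] q [-0.005  0.473  1.867 -0.007  0.789  1.559] F [ 0.89 -1.8  -0.13] M [-0.011  0.304 -0.107] w 14.5
r 107.72655738301633 armdeg -166.61723226135408 tan tool: [-0.008 -0.975  0.22 ] F tool [ 0.15  1.81 -0.86]
```

Call:
arm_command(
  deltas=[
    [0,-0.0022,0.0005,0.019],
  ],
)

```text
t: 6.6
ee_pos: [554.2, 9.6, 136.1]
orientation: [-2.233, 0.016, 2.206]
ft_force: [1.0, -1.8, 0.3]
width: 14.6
```

```bash
python3 -c "
from h import *
sw()"
```

```text
t 6.6 p [554.2   9.6 136.1] jaw(y) deg -90.51 xax [ 0.012 -0.005 -1.   ] q [-1.000e-03  4.730e-01  1.868e+00 -8.000e-03  7.890e-01  1.584e+00] F [ 1.03 -1.82  0.26] M [0.02  0.248 0.014] w 14.6
r 107.73954636575358 armdeg -167.8418516503284 tan tool: [-0.008 -0.976  0.219] F tool [-0.24  1.81 -1.05]
```

Call:
arm_command(
  deltas=[
    [0,-0.0022,0.0005,0.019],
  ],
)

```text
t: 6.7
ee_pos: [553.8, 11.2, 136.1]
orientation: [-2.225, 0.039, 2.196]
ft_force: [2.1, -15.8, -2.1]
width: 14.8
```

```bash
python3 -c "
from h import *
sw()"
```

```text
t 6.7 p [553.8  11.2 136.1] jaw(y) deg -91.62 xax [ 0.013 -0.007 -1.   ] q [ 0.002  0.472  1.869 -0.01   0.788  1.608] F [  2.13 -15.76  -2.12] M [-2.603  0.021  0.009] w 14.8
r 107.7471982856093 armdeg -168.69990662206982 tan tool: [-0.009 -0.975  0.224] F tool [ 2.25 15.68 -2.55]
```

Call:
arm_command(
  deltas=[
    [0,-0.0022,0.0005,0.019],
  ],
)

```text
t: 6.8
ee_pos: [553.8, 11.3, 136.1]
orientation: [-2.218, 0.063, 2.188]
ft_force: [2.8, -21.0, -3.4]
width: 14.7
```

```bash
python3 -c "
from h import *
sw()"
```

```text
t 6.8 p [553.8  11.3 136.1] jaw(y) deg -92.68 xax [ 0.014 -0.011 -1.   ] q [ 0.005  0.472  1.869 -0.015  0.787  1.633] F [  2.83 -20.96  -3.45] M [-3.389 -0.034  0.036] w 14.7
r 107.7325924202162 armdeg -168.78415511777428 tan tool: [-0.013 -0.971  0.24 ] F tool [ 3.71 20.76 -3.76]
```

Call:
arm_command(
  deltas=[
    [0,0.0003,0,0],
    [0,0,0,0],
    [0,0,0,0],
    [0,0,0,0],
    [0,0,0,0],
  ],
  hand=0.05,
)

```text
t: 7.3
ee_pos: [554.0, 11.2, 136.3]
orientation: [-2.218, 0.065, 2.185]
ft_force: [0.0, -0.8, 0.5]
width: 49.3
```

```bash
python3 -c "
from h import *
sw(); to([553.8,11.3,190])"
```

```text
t 7.3 p [554.   11.2 136.3] jaw(y) deg -92.79 xax [ 0.015 -0.011 -1.   ] q [ 0.004  0.471  1.869 -0.015  0.786  1.634] F [ 0.   -0.83  0.51] M [-0.035  0.014 -0.026] w 49.3
r 107.54757379207487 armdeg -168.70223657424413 tan tool: [-0.013 -0.97   0.243] F tool [-0.5   0.83 -0.05]
tool delta m [-0.0537  0.0005 -0.0006]
```

Call:
arm_command(
  deltas=[
    [-0.025,0,0,0],
    [-0.025,0,0,0],
    [0,0,0,-0.149],
    [0,0,0,-0.149],
    [0,0,0,-0.149],
    [0,0,0,-0.149],
    [0,0,0,-0.149],
    [0,0,0,-0.149],
    [0,0,0,-0.149],
    [0,0,0,-0.149],
  ],
)

```text
t: 8.3
ee_pos: [552.9, 13.8, 188.6]
orientation: [1.51, 0.967, -1.497]
ft_force: [0.2, -0.4, -0.2]
width: 50.3
```

Call:
arm_command(
  deltas=[
    [0,0,0,-0.149],
    [0,0,0,-0.149],
    [0,0,0,-0.149],
    [0,0,0,-0.149],
    [0,0,0,-0.149],
    [0,0,0,-0.149],
    [0,0,0,-0.149],
    [0,0,0,-0.149],
    [0,0,0,-0.149],
    [0,0,0,-0.149],
  ],
)

```text
t: 9.3
ee_pos: [552.2, 15.8, 188.5]
orientation: [0.376, 1.521, -0.382]
ft_force: [-0.1, -0.0, 0.7]
width: 50.2
```

```bash
python3 -c "
from h import *
sw(); to([552.8,11.3,190])"
```

```text
t 9.3 p [552.2  15.8 188.5] jaw(y) deg 62.23 xax [ 0.014 -0.008 -1.   ] q [ 0.011  0.391  1.845 -0.01   0.892 -1.069] F [-0.07 -0.01  0.67] M [-0.01  -0.123  0.014] w 50.2
r 108.51698287728026 armdeg -171.24194738992105 tan tool: [-0.01   0.804 -0.595] F tool [-0.67 -0.04 -0.05]
tool delta m [-0.0014 -0.0037  0.0026]
```

Call:
arm_command(
  deltas=[
    [0,-0.002,0.001,-0.148],
    [0,-0.002,0.001,-0.148],
    [0,0,0,-0.14],
    [0,0,0,0],
  ],
)

```text
t: 9.7
ee_pos: [552.3, 12.0, 188.6]
orientation: [0.023, 1.556, -0.034]
ft_force: [0.7, 0.3, 0.3]
width: 50.2
```

```bash
python3 - <<'E'
from h import *
import pickle
sw(); to([553.3,11.3,136])
for n in('wrist','top'):
    c=ctrl.get_calibration(n); im=cv2.cvtColor(ctrl.get_image(n),cv2.COLOR_RGB2BGR); cv2.imwrite(f'pics/{n}3.png',im)
    k=[553.3,11.0]
    u0,v0=proj(n,[*k,130],c).astype(int)
    s=5 if n=='wrist' else 6; h=60 if n=='wrist' else 50
    u0-=h;v0-=h
    crop=cv2.resize(im[v0:v0+2*h,u0:u0+2*h],None,fx=s,fy=s,interpolation=cv2.INTER_CUBIC)
    P=lambda X:tuple(int(v) for v in ((proj(n,X,c)-[u0,v0]+.5)*s-.5))
    b=np.radians(-2.7);u=np.array([np.cos(b),np.sin(b)]);v=np.array([-u[1],u[0]])
    raw=crop.copy()
    cv2.polylines(crop,[np.array([P([*(k+q*22*u+w*7.5*v),144]) for q,w in((1,1),(1,-1),(-1,-1),(-1,1))])],True,(0,255,0),1)
    cv2.polylines(crop,[np.array([P([*(k+19*np.array([np.cos(a),np.sin(a)])),98]) for a in np.linspace(0,6.28,40)])],True,(255,255,0),1)
    cv2.imwrite(f'pics/{n}3o.png',crop)
E
```

```text
t 9.7 p [552.3  12.  188.6] jaw(y) deg 87.89 xax [ 0.014 -0.007 -1.   ] q [ 0.004  0.39   1.845 -0.009  0.892 -1.524] F [0.72 0.27 0.34] M [ 0.08  -0.16  -0.005] w 50.2
r 109.14603692827511 armdeg -169.2862999586391 tan tool: [-0.01   0.975 -0.222] F tool [-0.33  0.29  0.71]
tool delta m [ 0.0526 -0.0003  0.0003]
```

View pics/wrist3o.png

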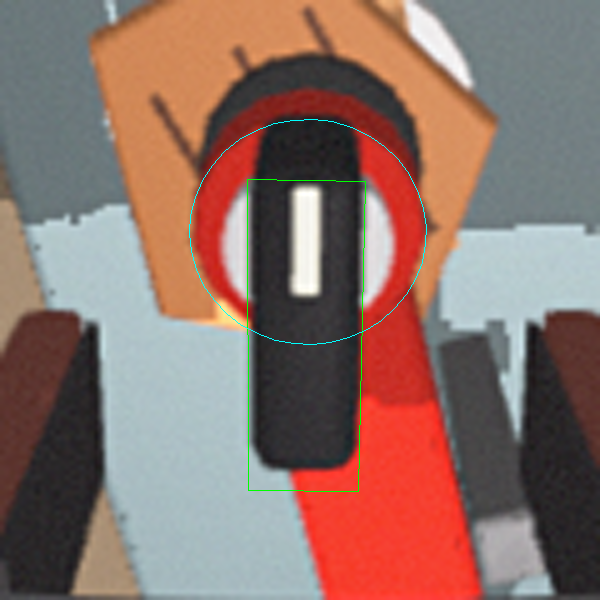

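View pics/wrist3.png

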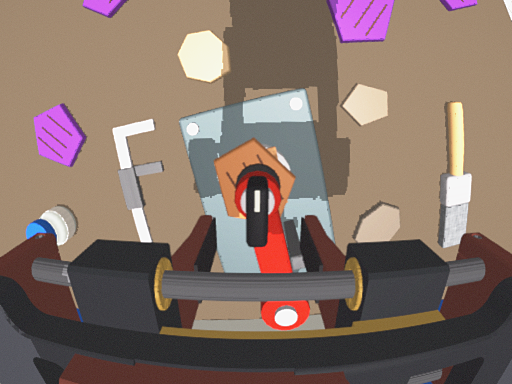

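```bash
python3 -c "
from h import *
to([551,10.8,136])"
```

```text
tool delta m [ 0.0526 -0.0009 -0.002 ]
```

Call:
arm_command(
  deltas=[
    [0.015,-0.001,0.001,0],
    [0.02,0,0,0],
    [0.015,0,0,0],
    [0,0,0,0],
  ],
)

```text
t: 10.2
ee_pos: [554.1, 10.7, 135.1]
orientation: [0.035, 1.555, -0.046]
ft_force: [0.2, 0.9, -0.7]
width: 49.9
```

```bash
python3 -c "
from h import *
sw(); to([551,10.8,136])"
```

```text
t 10.2 p [554.1  10.7 135.1] jaw(y) deg 87.03 xax [ 0.015 -0.007 -1.   ] q [ 1.00e-03  4.73e-01  1.87e+00 -1.00e-02  7.83e-01 -1.51e+00] F [ 0.2   0.94 -0.75] M [ 0.06  -0.172 -0.01 ] w 49.9
r 107.5490844984987 armdeg -168.4052902000422 tan tool: [-0.01   0.968 -0.251] F tool [0.74 0.95 0.14]
tool delta m [-0.001  -0.0001 -0.0031]
```

Call:
arm_command(
  deltas=[
    [-0.001,0,-0.003,-0.005],
    [0,0,0,0],
  ],
)

```text
t: 10.4
ee_pos: [550.5, 10.8, 135.3]
orientation: [0.033, 1.557, -0.043]
ft_force: [-0.2, 0.3, 0.5]
width: 49.7
```

```bash
python3 -c "
from h import *
sw(); to([551,10.8,136])"
```

```text
t 10.4 p [550.5  10.8 135.3] jaw(y) deg 87.23 xax [ 0.014 -0.007 -1.   ] q [ 0.002  0.469  1.877 -0.01   0.782 -1.514] F [-0.15  0.27  0.46] M [ 0.017 -0.136  0.007] w 49.7
r 111.08302216124792 armdeg -168.85321648407356 tan tool: [-0.01   0.971 -0.24 ] F tool [-0.46  0.26 -0.16]
tool delta m [-0.0007 -0.      0.0005]
```

Closing on the bar.

Call:
arm_command(
  deltas=[
    [-0.0005,0,0.0005,0],
    [0,0,0,0],
    [0,0,0,0],
    [0,0,0,0],
    [0,0,0,0],
    [0,0,0,0],
  ],
  hand=0.0,
)

```text
t: 11.0
ee_pos: [552.4, 10.9, 138.1]
orientation: [0.034, 1.552, -0.044]
ft_force: [0.9, -0.2, -3.4]
width: 14.6
```

```bash
python3 - <<'E'
from h import *
sw()
print(np.array(ctrl.get_obs()['joint_torque']).round(3))
E
```

```text
t 11.0 p [552.4  10.9 138.1] jaw(y) deg 87.16 xax [ 0.018 -0.007 -1.   ] q [ 0.002  0.466  1.874 -0.01   0.784 -1.513] F [ 0.87 -0.24 -3.4 ] M [ 0.209 -0.174 -0.002] w 14.6
r 109.23942932891315 armdeg -168.69077643318897 tan tool: [-0.01   0.97  -0.244] F tool [ 3.42 -0.17  0.82]
[ 2.5100e-01 -5.1232e+01 -2.0909e+01 -9.3000e-02  1.1000e-01  1.5000e-02]
```

```bash
cat > r.py <<'E'
from h import *
o,p,R=st(); q=np.degrees(o['qpos']); j=np.degrees(np.arctan2(R[1,1],R[0,1]))
print('t %.2f jaw %.2f turn %.2f p %s F %s M %s tau6 %.3f Maxis %.3f w %.1f'%(o['t'],j,(87.16-j)%360,p.round(1),np.round(o['ft_force'],1),np.round(o['moment'],3),o['joint_torque'][5],R[:,0]@o['moment'],o['width']))
E
python3 r.py
```

```text
t 11.00 jaw 87.16 turn 360.00 p [552.4  10.9 138.1] F [ 0.9 -0.2 -3.4] M [ 0.209 -0.174 -0.002] tau6 0.015 Maxis 0.006 w 14.6
```

Call:
arm_command(
  deltas=[
    [0.0002,0,0,0.05],
    [0.0002,0,0,0.05],
    [0.0002,0,0,0.05],
  ],
)

```text
t: 11.3
ee_pos: [552.4, 10.7, 138.0]
orientation: [0.156, 1.546, -0.164]
ft_force: [-0.9, -1.4, 1.7]
width: 14.9
```

```bash
python3 r.py
```

```text
t 11.30 jaw 78.29 turn 8.87 p [552.4  10.7 138. ] F [-0.9 -1.4  1.7] M [0.081 0.035 0.067] tau6 -0.682 Maxis -0.066 w 14.9
```

Call:
arm_command(
  deltas=[
    [0.0002,0,0,0.05],
    [0.0002,0,0,0.05],
    [0.0002,0,0,0.05],
  ],
)

```text
t: 11.6
ee_pos: [552.3, 10.6, 138.0]
orientation: [0.279, 1.534, -0.285]
ft_force: [-0.7, -0.4, 2.0]
width: 15.3
```

```bash
python3 r.py
```

```text
t 11.60 jaw 69.34 turn 17.82 p [552.3  10.6 138. ] F [-0.7 -0.4  2. ] M [0.009 0.035 0.026] tau6 -0.667 Maxis -0.026 w 15.3
```

Call:
arm_command(
  deltas=[
    [0.0002,0,0,0.05],
    [0.0002,0,0,0.05],
    [0.0002,0,0,0.05],
  ],
)

```text
t: 11.9
ee_pos: [552.2, 10.5, 138.0]
orientation: [0.401, 1.514, -0.406]
ft_force: [0.4, 0.1, 2.8]
width: 15.1
```

```bash
python3 r.py
```

```text
t 11.90 jaw 60.41 turn 26.75 p [552.2  10.5 138. ] F [0.4 0.1 2.8] M [-0.11   0.113  0.033] tau6 -0.665 Maxis -0.036 w 15.1
```

Call:
arm_command(
  deltas=[
    [0,0,0,0.05],
    [0,0,0,0.05],
  ],
)

```text
t: 12.1
ee_pos: [552.2, 10.4, 138.0]
orientation: [0.483, 1.497, -0.487]
ft_force: [0.5, 0.1, -0.6]
width: 14.9
```

```bash
python3 r.py
```

```text
t 12.10 jaw 54.46 turn 32.70 p [552.2  10.4 138. ] F [ 0.5  0.1 -0.6] M [-0.212 -0.06   0.034] tau6 -0.663 Maxis -0.037 w 14.9
```

Call:
arm_command(
  deltas=[
    [0,0,0,0.05],
    [0,0,0,0.05],
  ],
)

```text
t: 12.3
ee_pos: [552.2, 10.3, 138.0]
orientation: [0.563, 1.477, -0.567]
ft_force: [0.7, -0.1, 0.2]
width: 14.7
```

```bash
python3 r.py
```

```text
t 12.30 jaw 48.51 turn 38.65 p [552.2  10.3 138. ] F [ 0.7 -0.1  0.2] M [-0.173  0.035  0.014] tau6 -0.662 Maxis -0.017 w 14.7
```

Call:
arm_command(
  deltas=[
    [0,0,0,0.05],
    [0,0,0,0.05],
  ],
)

```text
t: 12.5
ee_pos: [552.1, 10.3, 138.0]
orientation: [0.644, 1.454, -0.646]
ft_force: [1.0, -0.1, 0.3]
width: 14.8
```

```bash
python3 r.py
```

```text
t 12.50 jaw 42.57 turn 44.59 p [552.1  10.3 138. ] F [ 1.  -0.1  0.3] M [-0.22   0.068 -0.032] tau6 -0.661 Maxis 0.028 w 14.8
```

Call:
arm_command(
  deltas=[
    [0,0,0,0.05],
    [0,0,0,0.05],
  ],
)

```text
t: 12.7
ee_pos: [552.1, 10.2, 138.0]
orientation: [0.724, 1.427, -0.726]
ft_force: [0.5, 1.4, 0.5]
width: 14.8
```

```bash
python3 r.py
```

```text
t 12.70 jaw 36.63 turn 50.53 p [552.1  10.2 138. ] F [0.5 1.4 0.5] M [-0.263  0.105  0.066] tau6 -0.660 Maxis -0.071 w 14.8
```

Call:
arm_command(
  deltas=[
    [0,0,0,0.05],
    [0,0,0,0.05],
  ],
)

```text
t: 12.9
ee_pos: [552.0, 10.2, 138.0]
orientation: [0.803, 1.398, -0.805]
ft_force: [-0.2, 0.1, 0.5]
width: 14.8
```

```bash
python3 r.py
```

```text
t 12.90 jaw 30.69 turn 56.47 p [552.   10.2 138. ] F [-0.2  0.1  0.5] M [-0.3    0.197 -0.032] tau6 -0.659 Maxis 0.025 w 14.8
```

Call:
arm_command(
  deltas=[
    [0,0,0,0.05],
    [0,0,0,0.05],
  ],
)

```text
t: 13.1
ee_pos: [551.9, 10.2, 138.0]
orientation: [0.882, 1.365, -0.884]
ft_force: [0.3, -0.5, -0.2]
width: 14.9
```

```bash
python3 r.py
```

```text
t 13.10 jaw 24.75 turn 62.41 p [551.9  10.2 138. ] F [ 0.3 -0.5 -0.2] M [-0.253  0.13  -0.004] tau6 -0.659 Maxis -0.001 w 14.9
```

Call:
arm_command(
  deltas=[
    [0,0,0,0.05],
    [0,0,0,0.05],
  ],
)

```text
t: 13.3
ee_pos: [551.8, 10.2, 138.0]
orientation: [0.961, 1.329, -0.962]
ft_force: [0.3, -0.4, -0.2]
width: 14.7
```

```bash
python3 r.py
```

```text
t 13.30 jaw 18.82 turn 68.34 p [551.8  10.2 138. ] F [ 0.3 -0.4 -0.2] M [-0.307  0.235 -0.022] tau6 -0.658 Maxis 0.015 w 14.7
```

Call:
arm_command(
  deltas=[
    [0,0,0,0.05],
    [0,0,0,0.05],
  ],
)

```text
t: 13.5
ee_pos: [551.8, 10.2, 138.0]
orientation: [1.039, 1.289, -1.04]
ft_force: [0.4, 0.8, -0.8]
width: 14.7
```

```bash
python3 r.py
```

```text
t 13.50 jaw 12.88 turn 74.28 p [551.8  10.2 138. ] F [ 0.4  0.8 -0.8] M [-0.217  0.283  0.008] tau6 -0.658 Maxis -0.014 w 14.7
```

Call:
arm_command(
  deltas=[
    [0,0,0,0.05],
    [0,0,0,0.05],
  ],
)

```text
t: 13.7
ee_pos: [551.7, 10.1, 138.0]
orientation: [1.116, 1.247, -1.117]
ft_force: [2.3, 0.9, -0.8]
width: 14.6
```

```bash
python3 r.py
```

```text
t 13.70 jaw 6.94 turn 80.22 p [551.7  10.1 138. ] F [ 2.3  0.9 -0.8] M [-0.21   0.229  0.011] tau6 -0.658 Maxis -0.016 w 14.6
```

Call:
arm_command(
  deltas=[
    [0,0,0,0.05],
    [0,0,0,0.05],
  ],
)

```text
t: 13.9
ee_pos: [551.6, 10.2, 138.0]
orientation: [1.193, 1.2, -1.194]
ft_force: [0.6, 0.8, 0.5]
width: 14.7
```

```bash
python3 r.py
```

```text
t 13.90 jaw 1.00 turn 86.16 p [551.6  10.2 138. ] F [0.6 0.8 0.5] M [-0.18   0.32  -0.014] tau6 -0.657 Maxis 0.008 w 14.7
```

Call:
arm_command(
  deltas=[
    [0,0,0,0.05],
    [0,0,0,0.05],
  ],
)

```text
t: 14.1
ee_pos: [551.6, 10.2, 138.0]
orientation: [1.269, 1.15, -1.269]
ft_force: [1.4, 0.1, -0.0]
width: 14.8
```

```bash
python3 r.py
```

```text
t 14.10 jaw -4.95 turn 92.11 p [551.6  10.2 138. ] F [ 1.4  0.1 -0. ] M [-0.168  0.352  0.038] tau6 -0.657 Maxis -0.044 w 14.8
```

Call:
arm_command(
  deltas=[
    [0,0,0,0.05],
    [0,0,0,0.05],
  ],
)

```text
t: 14.3
ee_pos: [551.5, 10.2, 138.0]
orientation: [1.344, 1.096, -1.345]
ft_force: [0.6, 1.0, 0.5]
width: 14.5
```

```bash
python3 r.py
```

```text
t 14.30 jaw -10.90 turn 98.06 p [551.5  10.2 138. ] F [0.6 1.  0.5] M [-0.172  0.442  0.006] tau6 -0.658 Maxis -0.013 w 14.5
```

Call:
arm_command(
  deltas=[
    [0,0,0,0.05],
    [0,0,0,0.05],
  ],
)

```text
t: 14.5
ee_pos: [551.4, 10.3, 138.0]
orientation: [1.419, 1.039, -1.419]
ft_force: [0.8, 0.4, -0.2]
width: 15.2
```

```bash
python3 r.py
```

```text
t 14.50 jaw -16.85 turn 104.01 p [551.4  10.3 138. ] F [ 0.8  0.4 -0.2] M [-0.074  0.423  0.072] tau6 -0.658 Maxis -0.078 w 15.2
```

Call:
arm_command(
  deltas=[
    [0,0,0,0.05],
    [0,0,0,0.05],
  ],
)

```text
t: 14.7
ee_pos: [551.4, 10.3, 138.0]
orientation: [1.492, 0.978, -1.493]
ft_force: [1.6, 0.5, -0.3]
width: 14.7
```

```bash
python3 r.py
```

```text
t 14.70 jaw -22.81 turn 109.97 p [551.4  10.3 138. ] F [ 1.6  0.5 -0.3] M [-0.052  0.374  0.059] tau6 -0.658 Maxis -0.064 w 14.7
```

Call:
arm_command(
  deltas=[
    [0,0,0,0.05],
    [0,0,0,0.05],
  ],
)

```text
t: 14.9
ee_pos: [551.3, 10.3, 138.0]
orientation: [1.565, 0.912, -1.565]
ft_force: [1.7, -0.1, 0.8]
width: 15.0
```

```bash
python3 r.py
```

```text
t 14.90 jaw -28.78 turn 115.94 p [551.3  10.3 138. ] F [ 1.7 -0.1  0.8] M [0.019 0.418 0.033] tau6 -0.659 Maxis -0.038 w 15.0
```

Call:
arm_command(
  deltas=[
    [0,0,0,0.05],
    [0,0,0,0.05],
  ],
)

```text
t: 15.1
ee_pos: [551.3, 10.4, 138.0]
orientation: [1.636, 0.843, -1.636]
ft_force: [1.7, -0.3, -0.5]
width: 14.7
```

```bash
python3 r.py
```

```text
t 15.10 jaw -34.74 turn 121.90 p [551.3  10.4 138. ] F [ 1.7 -0.3 -0.5] M [0.077 0.456 0.003] tau6 -0.659 Maxis -0.009 w 14.7
```

Call:
arm_command(
  deltas=[
    [0,0,0,0.05],
    [0,0,0,0.05],
  ],
)

```text
t: 15.3
ee_pos: [551.3, 10.4, 138.0]
orientation: [1.706, 0.77, -1.707]
ft_force: [2.5, -0.4, 0.7]
width: 14.9
```

```bash
python3 r.py
```

```text
t 15.30 jaw -40.72 turn 127.88 p [551.3  10.4 138. ] F [ 2.5 -0.4  0.7] M [0.053 0.44  0.017] tau6 -0.652 Maxis -0.023 w 14.9
```

Call:
arm_command(
  deltas=[
    [0,0,0,0.05],
    [0,0,0,0.05],
  ],
)

```text
t: 15.5
ee_pos: [551.3, 10.5, 138.0]
orientation: [1.775, 0.692, -1.775]
ft_force: [0.9, -0.2, 0.3]
width: 14.8
```

```bash
python3 r.py
```

```text
t 15.50 jaw -46.69 turn 133.85 p [551.3  10.5 138. ] F [ 0.9 -0.2  0.3] M [0.126 0.411 0.118] tau6 -0.637 Maxis -0.123 w 14.8
```

Call:
arm_command(
  deltas=[
    [0,0,0,0.05],
  ],
)

```text
t: 15.6
ee_pos: [551.2, 10.6, 138.0]
orientation: [1.809, 0.651, -1.809]
ft_force: [0.8, 1.5, -0.2]
width: 14.9
```

```bash
python3 r.py
```

```text
t 15.60 jaw -49.68 turn 136.84 p [551.2  10.6 138. ] F [ 0.8  1.5 -0.2] M [0.178 0.354 0.096] tau6 -0.628 Maxis -0.100 w 14.9
```

Call:
arm_command(
  deltas=[
    [0,0,0,0.05],
  ],
)

```text
t: 15.7
ee_pos: [551.3, 10.6, 138.0]
orientation: [1.842, 0.61, -1.842]
ft_force: [1.0, 1.1, 0.5]
width: 14.9
```

```bash
python3 r.py
```

```text
t 15.70 jaw -52.67 turn 139.83 p [551.3  10.6 138. ] F [1.  1.1 0.5] M [0.176 0.393 0.115] tau6 -0.616 Maxis -0.119 w 14.9
```

Call:
arm_command(
  deltas=[
    [0,0,0,0.05],
  ],
)

```text
t: 15.8
ee_pos: [551.3, 10.6, 138.1]
orientation: [1.875, 0.567, -1.875]
ft_force: [1.2, -0.2, -1.1]
width: 15.1
```

```bash
python3 r.py
```

```text
t 15.80 jaw -55.66 turn 142.82 p [551.3  10.6 138.1] F [ 1.2 -0.2 -1.1] M [0.237 0.36  0.091] tau6 -0.604 Maxis -0.095 w 15.1
```

Call:
arm_command(
  deltas=[
    [0,0,0,0.05],
  ],
)

```text
t: 15.9
ee_pos: [551.2, 10.7, 138.1]
orientation: [1.907, 0.523, -1.908]
ft_force: [1.1, 0.5, -0.4]
width: 14.7
```

```bash
python3 r.py
```

```text
t 15.90 jaw -58.64 turn 145.80 p [551.2  10.7 138.1] F [ 1.1  0.5 -0.4] M [0.227 0.416 0.117] tau6 -0.589 Maxis -0.122 w 14.7
```

Call:
arm_command(
  deltas=[
    [0,0,0,0.05],
  ],
)

```text
t: 16.0
ee_pos: [551.3, 10.7, 138.1]
orientation: [1.94, 0.478, -1.94]
ft_force: [0.8, 0.2, 0.2]
width: 14.7
```

```bash
python3 r.py
```

```text
t 16.00 jaw -61.62 turn 148.78 p [551.3  10.7 138.1] F [0.8 0.2 0.2] M [0.243 0.398 0.129] tau6 -0.575 Maxis -0.134 w 14.7
```

Call:
arm_command(
  deltas=[
    [0,0,0,0.05],
  ],
)

```text
t: 16.1
ee_pos: [551.2, 10.7, 138.1]
orientation: [1.971, 0.432, -1.971]
ft_force: [0.8, 0.1, 0.6]
width: 14.8
```

```bash
python3 r.py
```

```text
t 16.10 jaw -64.61 turn 151.77 p [551.2  10.7 138.1] F [0.8 0.1 0.6] M [0.291 0.345 0.13 ] tau6 -0.561 Maxis -0.134 w 14.8
```

Call:
arm_command(
  deltas=[
    [0,0,0,0.05],
    [0,0,0,0.05],
    [0,0,0,0.05],
    [0,0,0,0.05],
    [0,0,0,0.05],
    [0,0,0,0.05],
  ],
)

```text
t: 16.7
ee_pos: [551.3, 10.9, 138.1]
orientation: [2.149, 0.128, -2.148]
ft_force: [0.8, -0.6, 0.7]
width: 14.7
```

```bash
python3 r.py
```

```text
t 16.70 jaw -82.50 turn 169.66 p [551.3  10.9 138.1] F [ 0.8 -0.6  0.7] M [0.408 0.296 0.186] tau6 -0.541 Maxis -0.188 w 14.7
```

Call:
arm_command(
  deltas=[
    [0,0,0,0.05],
    [0,0,0,0.05],
    [0,0,0,0.05],
    [0,0,0,0.05],
    [0,0,0,0.05],
  ],
)

```text
t: 17.2
ee_pos: [551.3, 11.1, 138.1]
orientation: [-2.16, 0.151, 2.159]
ft_force: [1.4, 0.4, 0.7]
width: 14.7
```

```bash
python3 r.py; python3 -c "
from h import *
show()"
```

```text
t 17.20 jaw -97.42 turn 184.58 p [551.3  11.1 138.1] F [1.4 0.4 0.7] M [0.476 0.214 0.165] tau6 -0.524 Maxis -0.167 w 14.7
t 17.2 p [551.3  11.1 138.1] jaw(y) deg -97.42 xax [ 0.    -0.011 -1.   ] q [ 0.004  0.47   1.865 -0.015  0.806  1.714] F [1.42 0.41 0.69] M [0.476 0.214 0.165] w 14.7
```

Call:
arm_command(
  deltas=[
    [0,0,0,0.05],
    [0,0,0,0.05],
    [0,0,0,0.05],
    [0,0,0,0.05],
    [0,0,0,0.05],
    [0,0,0,0.05],
  ],
)

```text
t: 17.8
ee_pos: [551.5, 11.2, 138.2]
orientation: [-1.982, 0.455, 1.979]
ft_force: [0.9, -0.7, 0.7]
width: 15.3
```

```bash
python3 r.py
```

```text
t 17.80 jaw -115.32 turn 202.48 p [551.5  11.2 138.2] F [ 0.9 -0.7  0.7] M [0.534 0.104 0.168] tau6 -0.511 Maxis -0.170 w 15.3
```

Call:
arm_command(
  deltas=[
    [0,0,0,0.05],
    [0,0,0,0.05],
    [0,0,0,0.05],
    [0,0,0,0.05],
    [0,0,0,0.05],
  ],
)

```text
t: 18.3
ee_pos: [551.5, 11.3, 138.2]
orientation: [-1.819, 0.674, 1.815]
ft_force: [0.3, 0.1, -0.4]
width: 14.8
```

```bash
python3 r.py
```

```text
t 18.30 jaw -130.22 turn 217.38 p [551.5  11.3 138.2] F [ 0.3  0.1 -0.4] M [0.529 0.101 0.173] tau6 -0.498 Maxis -0.175 w 14.8
```

Call:
arm_command(
  deltas=[
    [0,0,0,0.03],
    [0,0,0,0],
  ],
)

```text
t: 18.5
ee_pos: [551.6, 11.3, 138.2]
orientation: [-1.798, 0.699, 1.794]
ft_force: [0.8, -0.0, 0.4]
width: 15.0
```

```bash
python3 r.py
```

```text
t 18.50 jaw -132.07 turn 219.23 p [551.6  11.3 138.2] F [ 0.8 -0.   0.4] M [ 0.412 -0.028  0.017] tau6 0.336 Maxis -0.017 w 15.0
```

Call:
arm_command(
  deltas=[
    [0,0,0,0],
    [0,0,0,0],
    [0,0,0,0],
    [0,0,0,0],
    [0,0,0,0],
  ],
  hand=0.05,
)

```text
t: 19.0
ee_pos: [551.5, 11.3, 138.2]
orientation: [-1.8, 0.697, 1.796]
ft_force: [0.3, 0.5, 0.8]
width: 49.1
```

```bash
python3 r.py
```

```text
t 19.00 jaw -131.93 turn 219.09 p [551.5  11.3 138.2] F [0.3 0.5 0.8] M [0.053 0.031 0.011] tau6 -0.001 Maxis -0.011 w 49.1
```

Released. Now I'll lift straight up and look.

Call:
arm_command(
  deltas=[
    [-0.02,0,0,0],
    [-0.025,0,0,0],
    [-0.04,0,0,0],
    [-0.04,0,0,0],
    [0,0,0,0],
  ],
)

```text
t: 19.5
ee_pos: [550.8, 12.5, 266.0]
orientation: [-1.797, 0.699, 1.801]
ft_force: [0.3, -0.4, -1.3]
width: 49.8
```

```bash
python3 - <<'E'
from h import *
show()
c=ctrl.get_calibration('wrist'); im=cv2.cvtColor(ctrl.get_image('wrist'),cv2.COLOR_RGB2BGR); cv2.imwrite('pics/w4.png',im)
k=np.array([551.2,10.8]);u0,v0=(proj('wrist',[*k,130],c)-50).astype(int);s=6
crop=cv2.resize(im[v0:v0+100,u0:u0+100],None,fx=s,fy=s,interpolation=cv2.INTER_CUBIC)
cv2.imwrite('pics/w4o.png',crop); print(u0,v0)
import pickle; pickle.dump(c,open('w4.pkl','wb'))
im=cv2.cvtColor(ctrl.get_image('scene'),cv2.COLOR_RGB2BGR); cv2.imwrite('pics/scene4.png',im)
cv2.imwrite('pics/sc4.png',cv2.resize(im[190:285,150:280],None,fx=6,fy=6,interpolation=cv2.INTER_CUBIC))
E
```

```text
t 19.5 p [550.8  12.5 266. ] jaw(y) deg -131.89 xax [-0.005 -0.009 -1.   ] q [ 0.006  0.296  1.775 -0.01   1.076  2.313] F [ 0.32 -0.39 -1.31] M [ 0.043 -0.036 -0.02 ] w 49.8
207 134
```

View pics/w4o.png

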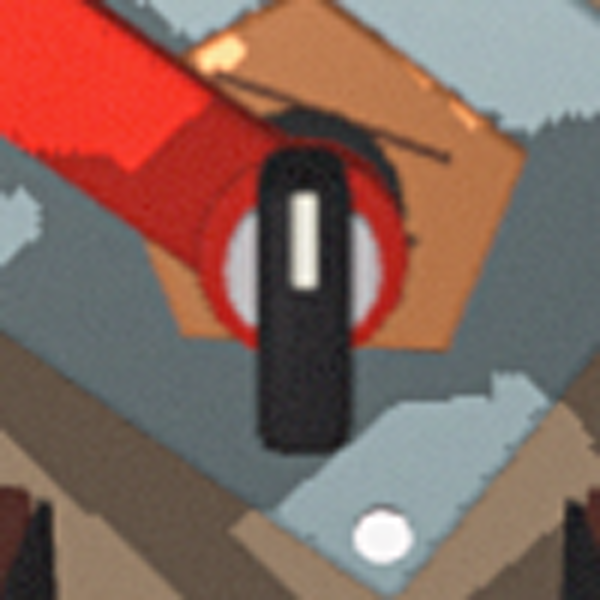

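View pics/sc4.png

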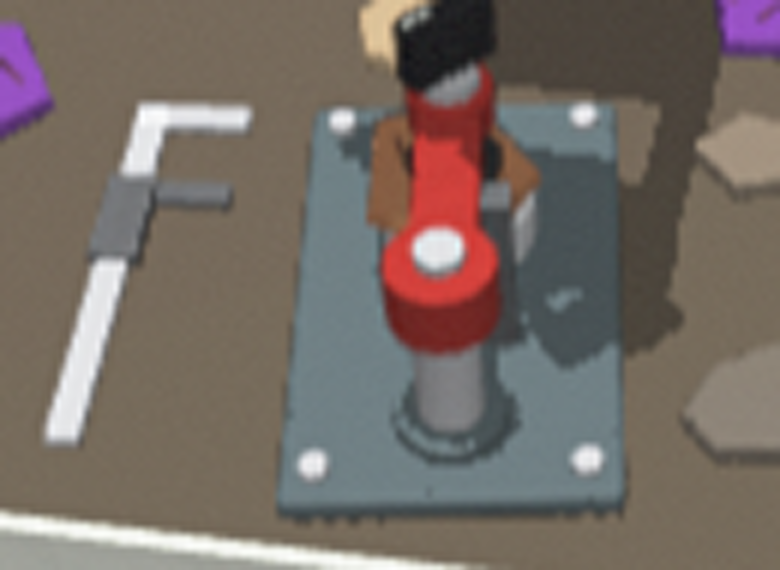

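```bash
python3 - <<'E'
from h import *
import pickle
c=pickle.load(open('w4.pkl','rb'))
T=lambda p:((p[0]+.5)/5-.5+220,(p[1]+.5)/5-.5+120)
A=np.array([at('top',T(p),53)[:2] for p in[(210,265),(308,288),(327,397),(248,437),(174,360)]])
print('before',A.round(1))
for p in [(525,155),(452,350),(182,337)]:
    print('after w4',at('wrist',((p[0]+.5)/6-.5+207,(p[1]+.5)/6-.5+134),53,c)[:2].round(1))
im=cv2.cvtColor(ctrl.get_image('top'),cv2.COLOR_RGB2BGR); cv2.imwrite('pics/top4.png',im)
o=cv2.imread('pics/top0.png'); x=lambda i:cv2.resize(i[120:235,220:345],None,fx=3,fy=3,interpolation=cv2.INTER_CUBIC)
cv2.imwrite('pics/cmp.png',np.hstack([x(o),x(im)]))
E
```

```text
before [[593.8  28.3]
 [583.1 -20.6]
 [528.9 -30.2]
 [508.6   8.7]
 [546.2  45.6]]
after w4 [530.6 -29.9]
after w4 [509.8   7.4]
after w4 [548.8  46.5]
```

View pics/cmp.png

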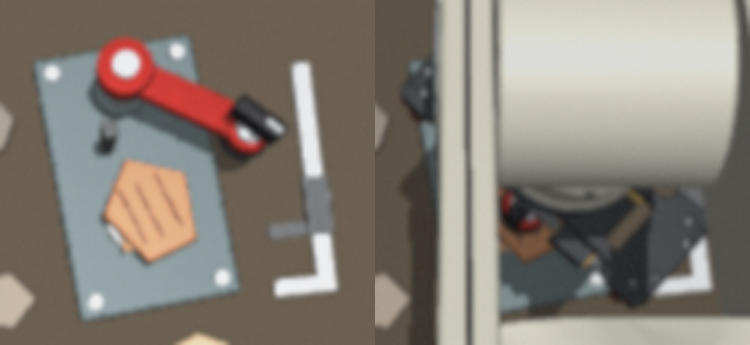

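```bash
python3 -c "
from h import *
show(); print(ctrl.close_job())"
```

```text
t 19.65 p [547.5  12.4 260.4] jaw(y) deg -131.9 xax [-0.015 -0.009 -1.   ] q [ 0.006  0.301  1.782 -0.01   1.074  2.313] F [0.17 0.06 0.55] M [ 0.102  0.006 -0.004] w 49.9
the job is handed in; nothing more can be done
None
```

The clamp arm is closed against its stop, the knob is tightened about a quarter turn past where it got stiff, and the job is handed in at about 20 s with the gripper clear.

- **Swing:** I gripped the knob bar and swung the arm about 55° onto the stop lug. The force rose to about 21 N there, at the angle predicted from the stand's pose. I then let go and re-gripped the bar a half turn round.
- **Tightening:** I turned the knob clockwise 219° from the re-grip. The resistance started to rise at about 125° and was clearly stiff by 130–140°. The end point is about 94° past first contact, or 80–90° past the stiff point. The last torque under load was about 0.17 N m, inside the expected 0.15–0.2.
- **Last checks:** The bar still lined up with the jaws after release, so the grip did not slip. The arm is at its lug, and the three sherd corners I could see are within about 3 mm of where they started with no rotation seen. That is about what the cameras can resolve. The things near the clamp in the scene picture had not moved. I took a last top view too, but the robot arm blocked most of it.
- **Disagreement:** The wrist moment showed the torque reaching 0.1 N m by about 134°, while the joint-6 torque rose more slowly, up to about 150°. I aimed for a point between the two readings.

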